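# Latch the red accessory case

## Task

The red-lidded accessory case is about to be carried back to its shelf: swing the brass hook on its top round until it is fully home in the steel catch on the lid, and leave it there. The blue-lidded case is still in use, so leave its hook open, just where it is.

Things in the scene. Friction and masses are not known exactly. Their poses are not given: they have to be found in the camera images.
- red_case: Flat plywood box with a red lid, 170 (x) by 200 (y) by 60 mm high; fixed. Origin: centre of its underside, on the bench; z up. In its frame (mm) the hook's vertical pivot is at x -62, y -45, on the brown rail of the top; the steel catch on the red lid spans x 5 to 31, y -66 to -16, its top 81 above the bench, its mouth facing +y.
- red_hook (a joint): Angle of the red case's brass hook about its pivot (rad). 0 = fully home against its stop, arm along the case's +x; it grows as it opens, counter-clockwise seen from above, up to 1.75; starts at 0.8 to 1.5. Flat arm 14 mm wide, 68 to 74 mm above the bench. No spring: a stiff pivot (about 1 N at the knob) keeps it where it is left.
- red_hook_knob (a point): Middle of the upright black knob at the end of the red case's hook: a cylinder 16 mm in diameter, 74 to 114 mm above the bench (this point: 94 mm), 115 mm from the pivot. Push it sideways along its arc, or pinch it from above and lead it round.
- blue_hook_knob (a point): The same point on the hook of the other case, which is alike but has a blue lid. Its hook also starts open and must stay where it is.

How it is judged:
By the outcome, as a careful person would: the job done as asked, in the order asked, and still so for the second after the job is handed in, with the robot touching nothing.
It also fails if it takes over 35 s, if anything falls off the work surface, if the arm or the gripper's body presses on something with over 40 N, if the wrist force passes 120 N, or if a joint passes its speed limit or range.

## Robot

A 6-joint arm with a two-finger parallel gripper is mounted at the origin on the work surface. World frame = base frame: x ahead of the robot, y to its left, z up, the work surface at z = 0. Lengths are in mm, angles in degrees, forces in N, time in s.
With the tool pointing down it reaches from about 300 to 850 mm from the base axis. Payload 4.2 kg.
Tool frame: the origin (TCP) lies at the very end of the fingers, on their centre line; the grasp point (between the pads) lies 19 mm behind it; z points along the fingers, y is the direction in which the jaws open and shut (so a half turn about z gives the same grasp; the last joint's range is limited). The gripper opens to 91 mm and grips with 3 to 60 N. Pads are 32 mm wide; open, the fingers measure 118 mm over their backs; the gripper's body (76 mm by 178 mm) begins 60 mm behind the grasp point.
Start: joints at [-69.901, 18.312, 89.639, -0, 72.044, -1.146], TCP at [208.362, -535.937, 213.976] pointing down, gripper open.
Joint ranges: [-177.97, 177.97], [-48.28, 115.42], [12.27, 149.76], [-77.06, 257.06], [2.81, 150.46], [-146.56, 146.56]. Speed limits (degrees/s): [147.25, 147.25, 180, 180, 180, 180].

## Interface

Orientations are given as [roll, pitch, yaw] about the fixed x, y, z axes, in that order (R = Rz(yaw) Ry(pitch) Rx(roll)).
In Python, from workcell import monitor, eyes, job gives the robot as it stands.
- The arm moves only by the tool move_arm, never from a script. Its argument "increments" is a list that holds one entry, the list of rows, each a list of 7 numbers: the opening, from 0 (shut) to 1 (fully open), then the shift along the tool's x, y, z in cm, then the turn, a rotation vector about the tool's x, y, z in rad. In form: [[[jaw, x, y, z, ax, ay, az], ...]]. A call has 1 to 12 rows; each row shifts and turns the pose as measured when the row begins, along the tool's axes as they then stand; what a row does not reach is not made up. A row lasts 1/8 s, in which the tool goes at most 62.5 mm and 10.7 degrees, less where a joint would pass 70% of its speed; a pose out of reach is approached as far as the arm can. A call is refused whole if a number of a shift passes 6.25 or a number of a turn 0.188, either way. A call with a gripper value outside its range is refused whole. The fingers move at their own pace and stop on an object; "force" is the grip in N (left out, the last holds). Time passes only in rows, so rows that do not move let the fingers close. It gives the time, the measured TCP pose, the force and the opening at its end, in the units of the state.
- monitor.state(): the state, without advancing time (a new reading comes with each control period).
- eyes.grab_frame(name): name is "scene" or "top" or "wrist"; returns a dict with "color" (400x640x3 uint8, red, green, blue), "z_map" (400x640 float32, mm along the optical axis (not along the pixel's ray), 0 where there is no reading), "camera_matrix" (3x3 intrinsics, pixels), "rvec" (rotation vector, rad) and "tvec" (3), from world to camera coordinates, as OpenCV has them. Camera axes: x right, y down, z forward; pixel columns grow to the right and rows downward; lengths in mm; the calibration is good to about 2 mm. The wrist camera is an equidistant fisheye: a pixel r from the principal point sees the ray r / f radians off the axis. A picture is of the moment at which its call begins.
- job.job_done(): hands the job in, once; it reports no verdict.
The state is a dict: "time_s": time; "qpos": joint angles; "qvel": joint speeds; "effort": joint torques, N m; "ee_pos": TCP position; "ee_rot": TCP orientation; "force": force on the tool from outside, world axes, zero at the start; "torque": the same for the moment, N m; "gripper_width": finger opening in mm.
Only numpy, scipy, OpenCV 4.12 (cv2) and the standard library are available. Lean on these libraries where they do the work, as an engineer would, in place of code of your own. Each camera call takes 0.05 s, during which the arm holds its last target. There are 200 camera calls.

## Working session

There is one attempt and no reset: what is moved stays moved. The work goes in short steps, Python scripts to look and compute and a tool call to move; the robot and the scene stay as the last step left them, time stands still between calls to the robot, and variables do not carry over. Pictures are saved under pics/ and viewed, about 8 in all and at most 12, crops included, and the job is handed in when it is done.

Besides the shell and the picture viewer there is one more tool, called after "Emit:" by a JSON object that holds its "op" and its "data". move_arm: Moves the arm, as the interface text tells. Its arguments: {"type":"object","properties":{"increments":{"type":"array"},"force":{"type":"number"}},"required":["increments"]}

```bash
mkdir -p pics
cat > h.py <<'E'
import numpy as np, cv2
from workcell import monitor, eyes, job
def grab(n,f):
    d=eyes.grab_frame(n); cv2.imwrite(f'pics/{f}.png',d['color'][...,::-1]); np.savez(f'pics/{f}.npz',**d); return d
def world(d,u,v,z=None):
    K=d['camera_matrix'];R=cv2.Rodrigues(np.array(d['rvec'],float))[0];t=np.array(d['tvec'],float).ravel()
    ray=np.linalg.solve(K,[u,v,1.]);o=-R.T@t;r=R.T@ray
    s=d['z_map'][int(round(v)),int(round(u))] if z is None else (z-o[2])/r[2]
    return o+s*r
E
python3 - <<'E'
from h import *
a=grab('top','top1');b=grab('scene','sc1');print(monitor.state())
E
```

```text
{'time_s': 0.1, 'qpos': array([-6.99009107e+01,  1.83496063e+01,  8.96995817e+01, -2.88373505e-03,
        7.20447227e+01, -1.14810610e+00]), 'qvel': array([ 0.05885466, -0.12881608, -0.21101342, -0.0453943 , -0.02929965,
        0.07849102]), 'effort': array([-4.66483743e-04, -4.13334668e+01, -2.32510006e+01,  7.29159010e-02,
        4.21718310e-02, -5.71860630e-05]), 'ee_pos': array([ 208.18405951, -535.49967771,  213.18691601]), 'ee_rot': array([-1.79906053e+02,  8.59598990e-04,  2.12480873e+01]), 'force': array([ 0.91076052, -0.35477648,  0.71870221]), 'torque': array([-0.02199792,  0.02142334, -0.02528604]), 'gripper_width': 91.1576725825092}
```

View pics/top1.png

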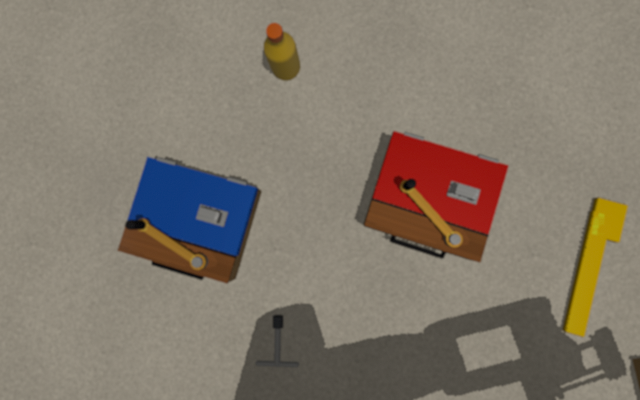

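View pics/sc1.png

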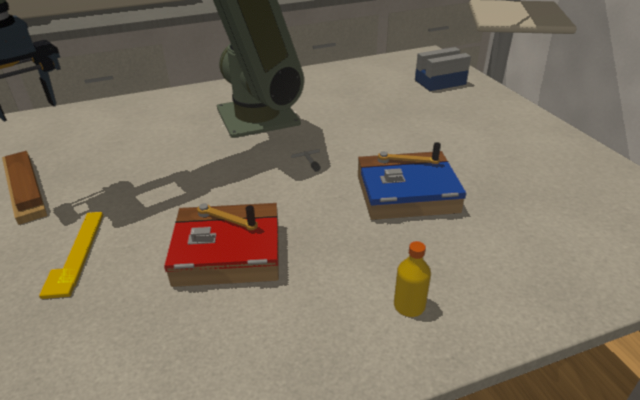

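Run:
```python
from h import *
np.set_printoptions(precision=1,suppress=True)
d=dict(np.load('pics/top1.npz'))
for n,u,v,z in [('rpiv',454,239,76),('rknob',408,185,114),('catch',463,192,81),('bpiv',197,262,76),('bknob',134,224,114),('c_hingeL',393,132,60),('c_hingeR',507,166,60),('c_frontR',480,261,60),('c_frontL',366,227,60)]:
    print(n,world(d,u,v,z),world(d,u,v))
img=cv2.resize(d['color'][110:290,350:530,::-1],(720,720),interpolation=cv2.INTER_CUBIC);cv2.imwrite('pics/crop.png',img[:600])
```

```text
rpiv [ 492.2 -235.6   76. ] [ 492.3 -234.4   80. ]
rknob [ 574.8 -154.8  114. ] [ 574.7 -154.7  114.5]
catch [ 568.6 -249.    81. ] [ 568.4 -248.4   83. ]
bpiv [445.5 185.7  76. ] [445.9 184.1  80.3]
bknob [506.1 276.  114. ] [506.1 277.4 111.5]
c_hingeL [ 672.  -138.4   60. ] [ 671.9 -138.3   60.3]
c_hingeR [ 615.7 -328.6   60. ] [ 615.6 -328.5   60.3]
c_frontR [ 456.7 -282.2   60. ] [ 452.6 -303.2   -0.3]
c_frontL [509.  -94.2  60. ] [509.7 -98.1  -0.1]
```

View pics/crop.png

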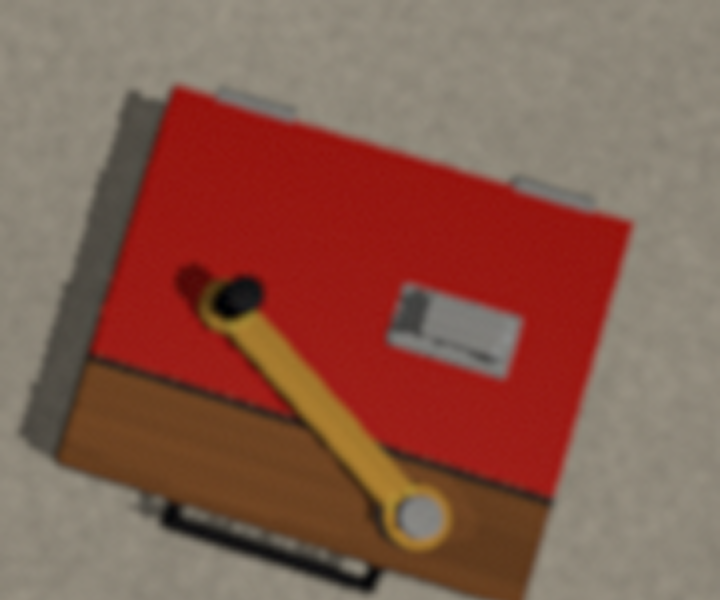

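Emit:
{"op": "move_arm", "data": {"increments": [[[0,4.2,-2.3,0,0,0,0],[0,4.2,-2.3,0,0,0,0],[0,4.2,-2.3,0,0,0,0],[0,4.2,-2.3,0,0,0,0],[0,4.2,-2.3,0,0,0,0],[0,4.2,-2.3,0,0,0,0],[0,4.2,-2.3,0,0,0,0],[0,4.2,-2.3,0,0,0,0],[0,4.2,-2.3,0,0,0,0],[0,4.2,-2.3,0,0,0,0],[0,4.2,-2.3,0,0,0,0],[0,0,0,0,0,0,0]]]}}

```text
time_s: 1.6
ee_pos: [556.2, -119.4, 208.4]
ee_rot: [-179.6, 0.2, 21.1]
force: [-0.3, -1.0, -0.9]
gripper_width: 0.1
```

Emit:
{"op": "move_arm", "data": {"increments": [[[0,0,0,0,0,0,-0.175],[0,0,0,0,0,0,-0.175],[0,-1.0,0.3,3,0,0,0],[0,0,0,4,0,0,0],[0,0,0,3.5,0,0,0],[0,0,0,0.8,0,0,0],[0,0,0,0,0,0,0]]]}}

```text
time_s: 2.48
ee_pos: [545.3, -132.7, 92.3]
ee_rot: [-179.5, 0.3, 41.7]
force: [-0.7, 0.5, 0.5]
gripper_width: 0.5
```

Run:
```python
from h import *
a=grab('wrist','w1');b=grab('scene','sc2');t=grab('top','top2')
s=cv2.resize(b['color'][150:290,140:320,::-1],(540,420));c=cv2.resize(t['color'][110:280,350:530,::-1],(445,420))
w=a['color'][...,::-1]
cv2.imwrite('pics/m2.png',cv2.resize(np.hstack([s,c]),(800,340)));print(monitor.state()['ee_pos'],monitor.state()['ee_rot'])
```

```text
[ 546.3989642  -132.54055148   93.51229549] [-179.59931823    0.21171312   41.69133303]
```

View pics/m2.png

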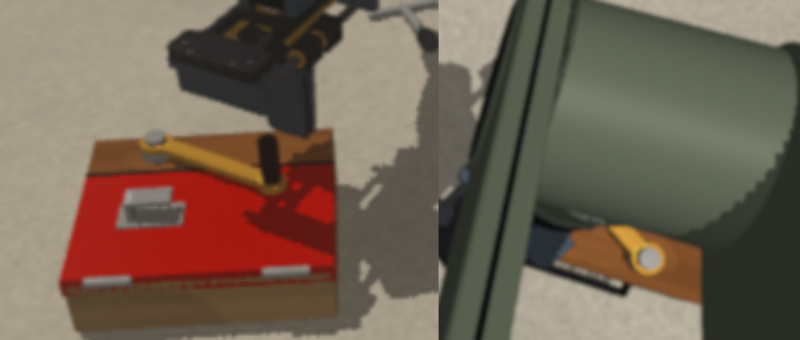

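Emit:
{"op": "move_arm", "data": {"increments": [[[0,0.5,1.0,0.5,0,0,0],[0,0,0.9,0,0,0,0],[0,0.15,1.15,0,0,0,0.1],[0,0.15,1.15,0,0,0,0.1],[0,0.15,1.15,0,0,0,0.1],[0,0.15,1.15,0,0,0,0.1],[0,0.15,1.15,0,0,0,0.1],[0,0,0,0,0,0,0]]]}}

```text
time_s: 3.62
ee_pos: [602.2, -192.2, 90.2]
ee_rot: [-179.7, 0.3, 12.2]
force: [0.4, 0.1, 0.3]
gripper_width: 0.6
```

Run:
```python
from h import *
b=grab('scene','sc3')
cv2.imwrite('pics/m3.png',cv2.resize(b['color'][150:290,140:320,::-1],(720,560)))
s=monitor.state();p=s['ee_pos'];q=s['ee_rot'];print(p,q,s['force'])
y=np.radians(q[2]);d=p[:2]-[493,-236]
print('tool-frame offset of TCP from pivot',d@[np.cos(y),np.sin(y)],d@[np.sin(y),-np.cos(y)])
```

```text
[ 602.01220321 -191.7963886    90.20644367] [-179.71386617    0.31171394   12.22246596] [ 0.247311   -0.48863347 -0.65014787]
tool-frame offset of TCP from pivot 115.89947846442578 -20.12288749310546
```

View pics/m3.png

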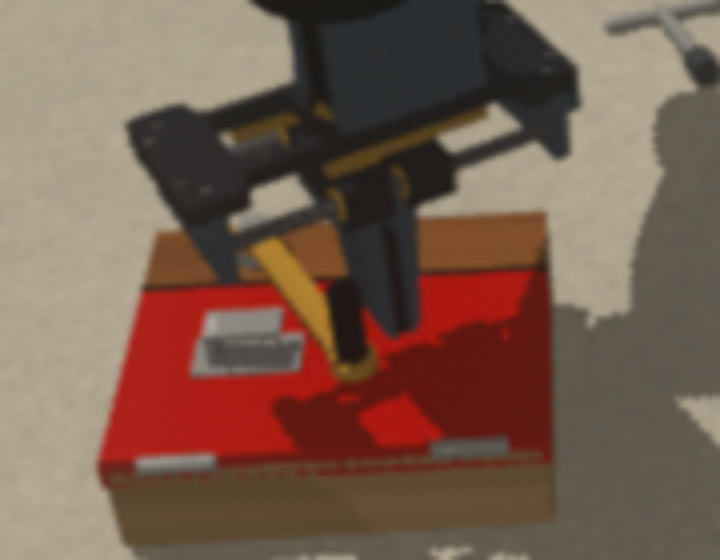

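Emit:
{"op": "move_arm", "data": {"increments": [[[0,0.15,1.15,0,0,0,0.1],[0,0.15,1.15,0,0,0,0.1],[0,0.15,1.15,0,0,0,0.1],[0,0.1,0.6,0,0,0,0.05],[0,0.1,0.6,0,0,0,0.05],[0,0,0,0,0,0,0]]]}}

```text
time_s: 4.42
ee_pos: [611.0, -234.8, 90.2]
ee_rot: [-179.6, 0.5, -10.8]
force: [-0.3, 0.9, 0.8]
gripper_width: 0.6
```

Run:
```python
from h import *
s=monitor.state();p=s['ee_pos'];q=s['ee_rot'];print(p,q,s['force'])
y=np.radians(q[2]);d=p[:2]-[493,-236]
print('tool-frame offset of TCP from pivot',d@[np.cos(y),np.sin(y)],d@[np.sin(y),-np.cos(y)])
```

```text
[ 611.02527934 -234.79364318   90.21856641] [-179.62462983    0.49834906  -10.78128862] [-0.32857424  0.88106741  0.75316959]
tool-frame offset of TCP from pivot 115.71628170062758 -23.262932100138524
```

Emit:
{"op": "move_arm", "data": {"increments": [[[0,0.05,0.6,0,0,0,0.05],[0,0,0.3,0,0,0,0.02],[0,0,0,0,0,0,0]]]}}

```text
time_s: 4.8
ee_pos: [610.4, -242.3, 90.5]
ee_rot: [-179.6, 0.4, -14.6]
force: [0.5, 0.0, -0.9]
gripper_width: 0.4
```

Emit:
{"op": "move_arm", "data": {"increments": [[[0,0,0.3,0,0,0,0.02],[0,0,0,0,0,0,0]]]}}

```text
time_s: 5.05
ee_pos: [609.7, -245.0, 90.7]
ee_rot: [-179.6, 0.4, -15.7]
force: [-0.3, -0.3, -0.5]
gripper_width: 0.1
```

Emit:
{"op": "move_arm", "data": {"increments": [[[0,0,0.2,0,0,0,0],[0,0,0,0,0,0,0]]]}}

```text
time_s: 5.3
ee_pos: [609.2, -246.9, 90.6]
ee_rot: [-179.6, 0.4, -15.7]
force: [1.3, 0.9, -0.6]
gripper_width: 0.4
```

Emit:
{"op": "move_arm", "data": {"increments": [[[0,0,0.2,0,0,0,0],[0,0,0,0,0,0,0]]]}}

```text
time_s: 5.55
ee_pos: [608.7, -249.0, 90.7]
ee_rot: [-179.6, 0.4, -15.7]
force: [0.8, -0.7, 0.2]
gripper_width: 0.4
```

Emit:
{"op": "move_arm", "data": {"increments": [[[0,0,0.2,0,0,0,0],[0,0,0,0,0,0,0]]]}}

```text
time_s: 5.8
ee_pos: [608.2, -251.1, 90.7]
ee_rot: [-179.6, 0.4, -15.7]
force: [0.6, 0.8, -0.4]
gripper_width: 0.3
```

Run:
```python
from h import *
b=grab('scene','sc4')
cv2.imwrite('pics/m4.png',cv2.resize(b['color'][180:290,150:290,::-1],(760,597),interpolation=cv2.INTER_CUBIC))
s=monitor.state();print(s['ee_pos'],s['force'],s['torque'])
```

```text
[ 608.08446904 -251.05720559   90.68926081] [-0.02725225 -0.15737931 -0.79452631] [ 0.07297622 -0.0379894   0.02680113]
```

View pics/m4.png

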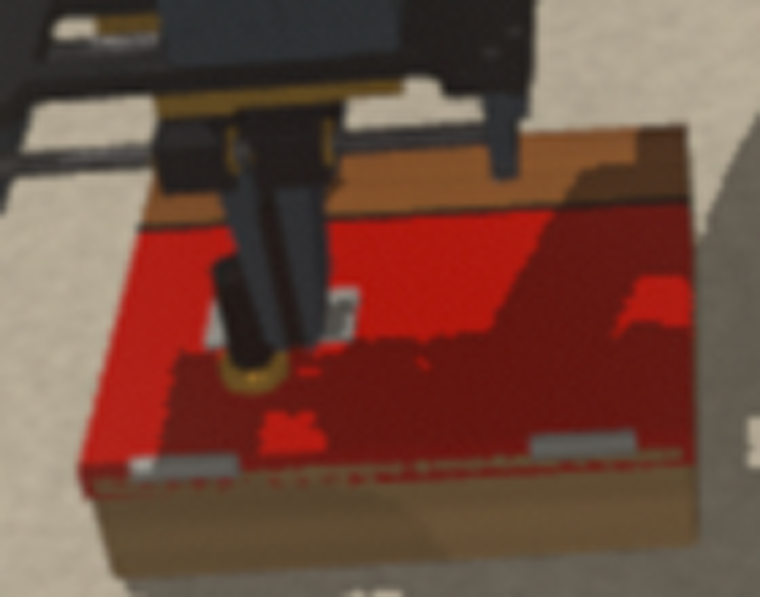

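Emit:
{"op": "move_arm", "data": {"increments": [[[0,0,0.2,0,0,0,0],[0,0,0,0,0,0,0]]]}}

```text
time_s: 6.1
ee_pos: [608.0, -251.5, 90.7]
ee_rot: [-179.4, 0.4, -15.7]
force: [0.4, 1.6, -0.3]
gripper_width: 0.1
```

Emit:
{"op": "move_arm", "data": {"increments": [[[0,0,0.2,0,0,0,0],[0,0,0,0,0,0,0]]]}}

```text
time_s: 6.35
ee_pos: [608.0, -251.5, 90.7]
ee_rot: [-179.2, 0.4, -15.7]
force: [0.6, 1.9, -0.4]
gripper_width: 0.4
```

Emit:
{"op": "move_arm", "data": {"increments": [[[0,0,0.2,0,0,0,0],[0,0,0,0,0,0,0]]]}}

```text
time_s: 6.6
ee_pos: [608.0, -251.5, 90.8]
ee_rot: [-179.0, 0.4, -15.8]
force: [1.2, 2.8, 0.3]
gripper_width: 0.7
```

Emit:
{"op": "move_arm", "data": {"increments": [[[0,0,0.5,0,0,0,0],[0,0,0,0,0,0,0]]]}}

```text
time_s: 6.85
ee_pos: [608.1, -251.2, 90.9]
ee_rot: [-178.4, 0.5, -15.9]
force: [0.6, 1.5, 0.2]
gripper_width: 0.2
```

Emit:
{"op": "move_arm", "data": {"increments": [[[0,0,0.8,0,0,0,0]]]}}

```text
time_s: 6.98
ee_pos: [607.8, -252.4, 90.9]
ee_rot: [-177.7, 0.5, -16.0]
force: [9.9, 28.7, 4.2]
gripper_width: 0.6
```

Emit:
{"op": "move_arm", "data": {"increments": [[[0,0,-1.5,0,0,0,0],[0,0,-2,0,0,0,0],[0,0,0,-5,0,0,0],[0,0,0,-6,0,0,0],[0,-5,0,-2,0,0,0],[0,-5,3,0,0,0,0],[0,-5,4,0,0,0,0],[0,-4,5,0,0,0,0],[0,0,5,0,0,0,0],[0,0,5,0,0,0,0],[0,0,5,0,0,0,0],[0,0,0,0,0,0,0]]]}}

```text
time_s: 8.48
ee_pos: [355.5, -436.7, 221.7]
ee_rot: [-179.0, 0.5, -15.6]
force: [0.1, 0.6, 0.3]
gripper_width: 0.5
```

Run:
```python
from h import *
t=grab('top','top5');b=grab('scene','sc5')
c=cv2.resize(t['color'][120:270,355:515,::-1],(480,450),interpolation=cv2.INTER_CUBIC);s=cv2.resize(b['color'][185:290,160:290,::-1],(320,258),interpolation=cv2.INTER_CUBIC)
s2=cv2.resize(t['color'][140:290,100:270,::-1],(320,192))
cv2.imwrite('pics/m5.png',np.hstack([c,np.vstack([s,s2])]));print(monitor.state()['ee_pos'])
```

```text
[ 356.3991792  -433.69933849  221.94242804]
```

View pics/m5.png

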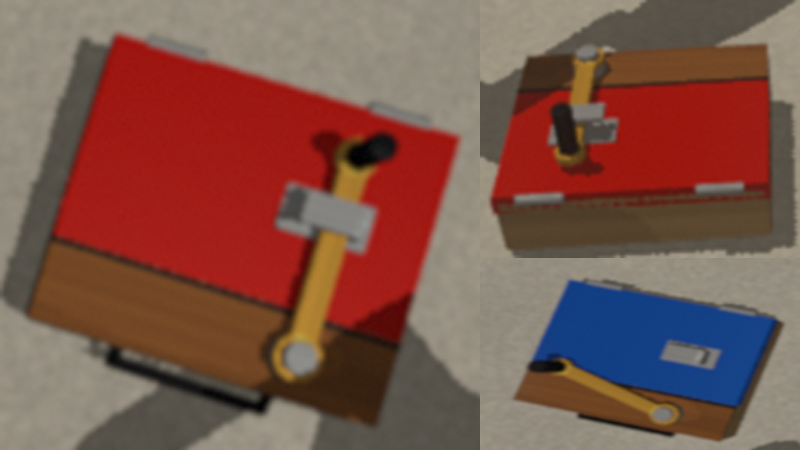

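Run:
```python
from h import *
np.set_printoptions(precision=1,suppress=True)
d=dict(np.load('pics/top5.npz'));W=lambda u,v,z:world(d,355+u/3,120+v/3,z)[:2]
P=W(299,357,78)
A={'knobtop':W(381,146,114)-P,'armmid':W(331,245,74)-W(304,352,74),'ring':W(353,158,74)-P,'left':W(117,35,60)-W(30,312,60),'right':W(458,137,60)-W(377,425,60)}
for k,v in A.items(): print(k,v,np.hypot(*v),np.degrees(np.arctan2(v[1],v[0])))
h=W(458,137,60)-W(117,35,60);r=W(403,343,60)-W(57,238,60)
print([np.degrees(np.arctan2(v[1],v[0]))+90 for v in(h,r)])
# depth-based: arm (z 66-78) & lid edges
M=d['z_map'];v,u=np.mgrid[120:270,355:515]
pts=np.array([world(d,a,b) for a,b in zip(u.ravel(),v.ravel())]);c=d['color'][120:270,355:515].reshape(-1,3).astype(int)
red=(c[:,0]>110)&(c[:,1]<40)&(abs(pts[:,2]-60)<4)
print('lid',cv2.minAreaRect(pts[red][:,:2].astype(np.float32)))
br=(c[:,0]>130)&(c[:,1]>85)&(c[:,2]<80)&(pts[:,2]>66)
q=pts[br][:,:2];rr=np.hypot(*(q-P).T);q=q[(rr>18)&(rr<98)]
f=cv2.fitLine(q.astype(np.float32),cv2.DIST_L2,0,.01,.01).ravel();print('arm',len(q),np.degrees(np.arctan(f[1]/f[0])),f)
k=(c.max(1)<40)&(pts[:,2]>105);print('knob',k.sum(),pts[k].mean(0), pts[k].mean(0)[:2]-P)
```

```text
knobtop [109.6 -32.1] 114.17626914448562 -16.32509887179607
armmid [ 58.5 -14.9] 60.35014193247356 -14.34163670774097
ring [109.2 -31.1] 113.58886986745128 -15.893470787308342
left [158.5 -47.6] 165.52877782233773 -16.719304539747565
right [160.6 -46.5] 167.22016392004878 -16.129291965138037
[np.float64(-16.530632952420177), np.float64(-16.096231937284344)]
lid ((587.1738891601562, -215.99024963378906), (199.1421661376953, 119.12134552001953), 73.29608917236328)
arm 294 -16.792078 [   1.    -0.3  539.9 -249.7]
knob 65 [ 601.3 -265.9  113.3] [109.  -29.8]
```

Run:
```python
from h import *
d=dict(np.load('pics/top5.npz'));a=dict(np.load('pics/top1.npz'))
print('blue diff',np.abs(d['color'][150:290,110:265].astype(int)-a['color'][150:290,110:265]).mean())
print(job.job_done())
```

```text
blue diff 5.7624884792626725
the job is handed in; nothing more can be done
None
```

The red case's brass hook is closed under its steel catch, and I handed the job in at about 8.6 s on the robot's clock. I pushed the knob round its arc with the closed fingers until it stopped moving and the force rose to about 30 N. Then I backed the arm well clear.

- **Red hook:** the last top picture shows the arm under the catch. A line fit puts it at -16.8° in the world frame, and the case's x axis at about -16.1 to -16.7°, so it is home to within about 0.5°. Rougher readings were -16.3° (knob top), -15.9° (end ring) and -14.3°. That last one came from a short hand-picked line on the arm and disagrees by about 2°; I gave it less weight than the fit.
- **Blue hook:** I never went near it, and it still looks open where it was. The before/after image difference there was 5.8 grey levels on average. I did not look into that difference; I put it down to noise or shadow and lighting changes. I did not re-measure the blue knob's position.

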